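Lock the chamber carrier into the microscope loading dock

ROBOT

A 6-joint arm with a two-finger parallel gripper is mounted at the origin on the work surface. World frame = base frame: x ahead of the robot, y to its left, z up, the work surface at z = 0. Lengths are in mm, angles in rad, forces in N, time in s.
With the tool pointing down it reaches from about 325 to 775 mm from the base axis. Payload 5.5 kg.
Tool frame: the origin (TCP) lies midway between the tips of the shut fingers; the grasp point (between the pads) lies 19 mm behind it; z points along the fingers, y is the line along which they close (so a half turn about z gives the same grasp; the last joint's range is limited). The gripper opens to 85 mm and grips with 20 to 120 N. Pads are 22 mm wide; open, the fingers measure 114 mm over their backs; the gripper's body (76 mm by 85 mm) begins 54 mm behind the grasp point. The pads swing forward as they close: fully open they stand 13 mm farther back than shut.
Start: joints at [-1.325, 0.091, 1.231, -0, 1.82, -0.057], TCP at [178.916, -572.718, 231.275] pointing down, gripper open.
Joint ranges: [-2.87, 2.87], [-0.86, 2.18], [0.17, 2.46], [-1.51, 4.65], [0.06, 2.69], [-2.65, 2.65]. Speed limits (rad/s): [2.57, 2.57, 3.01, 3.14, 3.14, 3.14].

INTERFACE

Orientations are given as a rotation vector (axis times angle).
In Python, from plant import robot gives the robot as it stands. The module is installed in compiled form; this text tells all that it offers. Calls block until the motion is done:
- robot.goto(position, orientation): joint-space move of the TCP to a pose.
- robot.servo_line(position, velocity=150, frame=None, f_stop=None): straight line of the TCP; frame=None keeps the orientation; velocity is the mean speed in mm/s. With f_stop (N) it stops when the force on the tool has changed by that much, and returns True; else False.
- robot.set_joints(angles): joint-space move.
- robot.move_gripper(opening): finger opening in mm; the grip force is fixed at half the most; returns when the fingers have stopped.
- robot.wait(seconds).
- robot.ik(position, orientation): joint angles nearest the present ones, or None.
- robot.read_camera(name): name is "scene" or "top"; returns (picture, depth): 480x640x3 uint8, blue, green, red; 480x640 float32, mm along the optical axis (not along the pixel's ray), 0 where there is no reading.
- robot.camera_model(name): a dict with "K" (3x3 intrinsics, pixels), "view" (4x4, takes a point from world to camera coordinates). Camera axes: x right, y up, looking along -z (the intrinsics and any distortion apply to the point x, -y, -z); pixel columns grow to the right and rows downward; lengths in mm; the calibration is good to about 2 mm. A picture is of the moment at which its call begins. camera_model takes no time and is no camera call.
A pose or a line that the arm cannot do raises robot.IKError and nothing moves.
- robot.sign_off(): hands the job in; it is judged then, once.
Readings, each from a call of its own:
- robot.read_time(): time.
- robot.read_qpos(): joint angles.
- robot.read_qd(): joint speeds.
- robot.read_joint_efforts(): joint torques, N m.
- robot.read_tcp_pos(): TCP position.
- robot.read_tool_rot(): TCP orientation.
- robot.read_force(): force on the tool from outside, world axes, zero at the start.
- robot.read_moment(): the same for the moment, N m.
- robot.read_opening(): finger opening in mm.
- robot.read_grip_force(): force on a finger pad.
Only numpy, scipy, OpenCV 4.12 (cv2) and the standard library are available. Lean on these libraries where they do the work, as an engineer would, in place of code of your own. Each camera call takes 0.05 s, during which the arm holds its last target. There are 200 camera calls.

TASK

Set the long chamber carrier (the plate with the cross bar) flat on the two raised ledges of the loading dock so that it presses the locking pin down, then slide it against the sprung ejector right up to the stop block. Keep it pressed steadily against the stop while the slow locking pin rises fully behind its rear edge, and only then let go, so that the carrier stays locked in. Leave the other things on the bench where they are.

Things in the scene. Friction and masses are not known exactly. Their poses are not given: they have to be found in the camera images.
- carrier: Chamber carrier, loose, bare aluminium, 0.38 to 0.54 kg: flat plate 130 (x) x 64 (y) x 8 mm; upright cross bar at its middle, 14 (x) x 40 (y) mm, from 8 to 42 mm above the underside; a flat round glass chamber 32 mm wide either side of the bar. Same both ways round. Origin: centre of the underside, z up. Starts flat on the bench.
- carrier_bar (a point): Grip point of the carrier: centre of the cross bar, 30 mm above the carrier's underside; pinch the bar's 14 mm (along the carrier's x).
- dock: Loading dock, fixed: base plate 215 (x) x 104 (y) x 10 mm with two parallel walls along x. Their tops are narrow ledges 14 mm wide at y = +-29 mm, 60 mm above the bench, x = -95 to +85 mm. Outside them low fences, 72 mm apart inside, rise 5 mm, then flare outward to 14 mm above the ledges. Stop block at the +x end. Origin: centre of the underside, x towards the stop, z up.
- dock_stop (a point): Middle of the upper edge of the dark stop block's face: dock x = +85 mm, 78 mm above the bench (18 mm above the ledges). The block is 94 mm wide and 20 mm thick.
- ejector_face (a point): Middle of the front of the sprung steel ejector (22 mm wide, 10 mm high, from ledge height up), which stands out 10 mm from the middle of the stop block's face; pushing it flush takes 5 to 8 N.
- dock_home (a point): Point at ledge height (60 mm up, dock x = +20 mm, y = 0) where the carrier's origin is when it touches the stop block.
- dock_load (a point): Point at ledge height (60 mm up, dock x = -5 mm, y = 0), 25 mm short of home: with the carrier's origin here it covers the pin and is clear of the ejector.
- pin (a joint): Height of the locking pin in m: 0.014 fully up, 0 fully down (top 1 mm below the ledges; under the carrier about 0.001). Upright steel pin 12 mm across between the ledges, at dock x = -53.5 mm, y = 0. Weak spring (about 1 N) with a damper: it takes 2 to 3 s to rise and resists being pushed down quickly.
- pin_top (a point): Centre of the pin's top; fully up it is 13 mm above the ledges, 5 mm above the carrier's plate. With the carrier against the stop the pin clears its rear edge by 2.5 mm; on release the ejector pushes the carrier back onto the pin, and a pin only part-way up jams there.
- dish_carrier: Other carrier, not wanted: aluminium plate 95 x 85 x 8 mm with one round glass dish 60 mm wide and a small corner peg, lying on the bench; leave alone. Origin: centre of underside.
- bottle: Small amber bottle, 40 mm wide, 75 mm high, leave alone. Origin: centre of underside.
- tally: Grey key counter, 60 x 150 x 41 mm with five keys, leave alone. Origin: centre of underside.
Mind the look-alikes: they are no part of the job. Leave any purple or red look-alike of the carrier alone.

How it is judged (in metres and radians):
On the way, in this order (a step that is already met when the one before it is completed fails the run):
1. the carrier lies flat on both ledges and holds the locking pin down (z of carrier in the frame of dock between 0.057 and 0.063 m and y of carrier in the frame of dock between -0.007 and 0.007 m and angle between carrier's own z axis and vertical below 0.05 rad and value of joint pin below 0.003 m), for 0.2 s.
2. the carrier is pressed up to the stop block and the locking pin has risen fully behind it (z of carrier in the frame of dock between 0.057 and 0.063 m and y of carrier in the frame of dock between -0.007 and 0.007 m and angle between carrier's own z axis and vertical below 0.05 rad and x of carrier in the frame of dock above 0.0155 m and value of joint pin above 0.0125 m and angle between the x axis of carrier and the x axis of dock, either way round below 0.06 rad and x of carrier in the frame of dock above 0.018 m and contact force between carrier and the fingers above 1 N), for 0.2 s.
At the end, for the whole second after the job is handed in: The carrier lies flat on the ledges (tilt below 0.05 rad, lengthwise within 0.06 rad), within 4.5 mm of the stop, the locking pin up behind it (still at least 10.5 mm of its 14 mm), at rest and released (z of carrier in the frame of dock between 0.057 and 0.063 m and y of carrier in the frame of dock between -0.007 and 0.007 m and angle between carrier's own z axis and vertical below 0.05 rad and x of carrier in the frame of dock above 0.0155 m and value of joint pin above 0.0105 m and angle between the x axis of carrier and the x axis of dock, either way round below 0.06 rad and linear speed of carrier below 0.01 m/s); the robot touches nothing.
It fails at once if the other carrier is pushed more than 30 mm (distance of dish_carrier from where it was at the start of the episode above 0.03 m).
It fails at once if the bottle is pushed more than 30 mm (distance of bottle from where it was at the start of the episode above 0.03 m).
It fails at once if the key counter is pushed more than 30 mm (distance of tally from where it was at the start of the episode above 0.03 m).
It also fails if it takes over 58 s, if anything falls off the work surface, if the arm or the gripper's body presses on something with over 40 N, if the wrist force passes 120 N, or if a joint passes its speed limit or range.

## Working session

There is one attempt and no reset: what is moved stays moved. The work goes in short steps, each a Python script; the robot and the scene stay as the last script left them, time stands still between calls to the robot, and variables do not carry over. Pictures are saved under pics/ and viewed, at most 10 in all, crops included, and the job is handed in when it is done.

```bash
mkdir -p pics
python3 - <<'E'
from plant import robot
import cv2,numpy as np
for n in("scene","top"):
    p,d=robot.read_camera(n); cv2.imwrite(f"pics/{n}0.png",p); np.save(f"{n}0.npy",d)
    m=robot.camera_model(n); print(n,{k:np.round(v,3).tolist() if not isinstance(v,str) else v for k,v in m.items()})
print(robot.read_time(),robot.read_tool_rot())
E
```

```text
scene {'K': [[445.23, 0.0, 318.136], [0.0, 445.23, 239.05], [0.0, 0.0, 1.0]], 'view': [[0.025, 1.0, -0.018, -105.345], [-0.784, 0.031, 0.62, 371.564], [0.62, -0.001, 0.784, -1304.731], [0.0, 0.0, 0.0, 1.0]]}
top {'K': [[528.013, 0.0, 315.714], [0.0, 528.013, 247.015], [0.0, 0.0, 1.0]], 'view': [[-0.034, -0.999, -0.002, 85.57], [0.975, -0.034, 0.219, -551.37], [-0.219, 0.006, 0.976, -1067.75], [0.0, 0.0, 0.0, 1.0]]}
0.1 [-3.10390717e+00 -4.73552814e-01  2.89532568e-04]
```

View pics/top0.png

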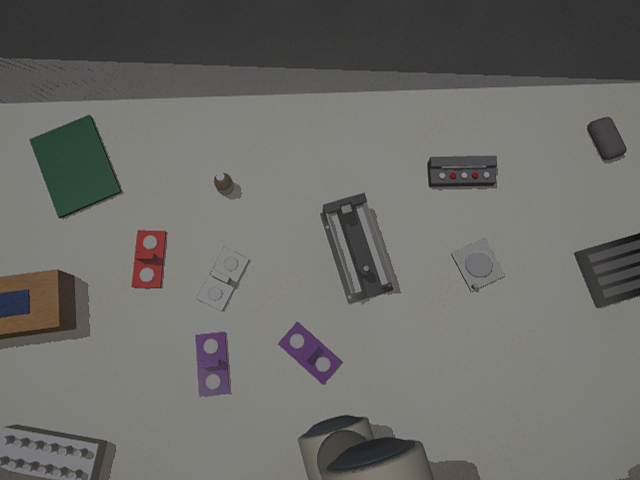

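View pics/scene0.png

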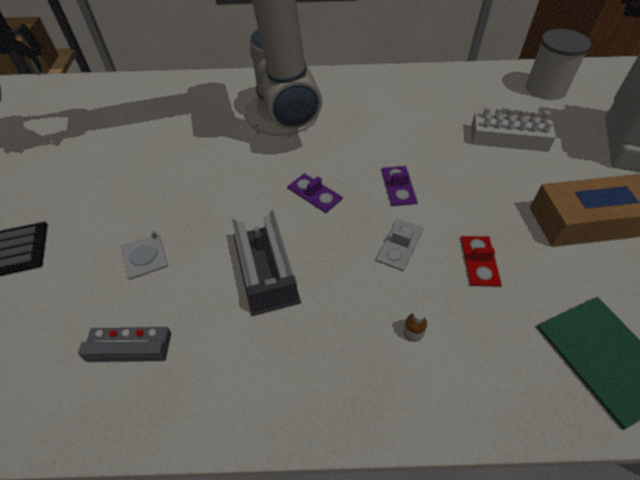

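The top view shows the bare carrier at about (223,278), with its bar in the middle. The dock is at (358,248), with its stop at the upper end near (345,200) and the pin near (366,268). The scene view shows the carrier at (399,245) and the dock at (264,265). Next I measure both with colour and depth.

```bash
cat > h.py <<'E'
from plant import robot
import cv2,numpy as np
def cloud(n,d):
    m=robot.camera_model(n);K=m["K"];V=np.array(m["view"])
    v,u=np.mgrid[:480,:640]
    c=np.stack([(u-K[0][2])/K[0][0]*d,-(v-K[1][2])/K[1][1]*d,-d],-1)
    return (c-V[:3,3])@V[:3,:3]   # R^T(c-t)
def ray(n,uv,z):
    m=robot.camera_model(n);K=np.array(m["K"]);V=np.array(m["view"])
    r=np.array([(uv[0]-K[0,2])/K[0,0],-(uv[1]-K[1,2])/K[1,1],-1.])@V[:3,:3]
    o=-V[:3,3]@V[:3,:3]
    return o+r*(z-o[2])/r[2]
def rect(P):
    (cx,cy),(w,h),a=cv2.minAreaRect(P[:,:2].astype(np.float32))
    if w<h:w,h,a=h,w,a+90
    return np.round([cx,cy,w,h,a],1)
E
cat > m.py <<'E'
from h import *
R={"top":dict(car=(190,240,255,315),dock=(312,185,405,310)),"scene":dict(car=(370,215,428,272),dock=(225,205,305,318))}
for n in R:
    d=np.load(n+"0.npy");C=cloud(n,d);img=cv2.imread(f"pics/{n}0.png")
    print(n,"bench z",np.round(np.median(C[330:400,420:560,2]),1))
    for k,(a,b,c,e) in R[n].items():
        P=C[b:e,a:c].reshape(-1,3);P=P[(d[b:e,a:c]>0).ravel()]
        for lo,hi in ([(5,60),(5,14),(36,48)] if k=="car" else [(5,90),(56,64),(66,82),(70,76)]):
            Q=P[(P[:,2]>lo)&(P[:,2]<hi)]
            if len(Q)>5:print(n,k,lo,hi,len(Q),rect(Q),Q.mean(0).round(1))
img=cv2.imread("pics/top0.png")
a=cv2.resize(img[185:315,310:410],None,fx=4,fy=4,interpolation=2);b=cv2.resize(img[235:315,185:265],None,fx=4.5,fy=4.5,interpolation=2)
b=cv2.copyMakeBorder(b,0,520-b.shape[0],0,0,0);cv2.imwrite("pics/crop.png",cv2.convertScaleAbs(np.hstack([a,b]),alpha=1.6))
E
python3 m.py
```

```text
top bench z -0.5
top car 5 60 1558 [508.1 278.7 158.2 133.5   2.7] [500.2 274.6  11.3]
top car 5 14 1403 [508.1 278.7 158.2 133.5   2.7] [500.3 274.7   8.4]
top car 36 48 123 [501.3 275.5  39.6  13.8  61.9] [501.  275.1  41.3]
top dock 5 90 4932 [566.4 -32.2 286.7 192.9 173.5] [553.3 -21.   40.8]
top dock 56 64 1131 [554.5 -19.5 195.2  83.6  16.4] [549.  -25.7  59.8]
top dock 66 82 1203 [558.5 -21.1 200.3  93.7  15. ] [584.  -15.7  73.1]
top dock 70 76 568 [558.4 -21.1 200.1  92.8  15. ] [566.2 -20.7  72.8]
scene bench z -1.0
scene car 5 60 1283 [501.9 275.5 132.4  64.1 151.8] [508.6 273.3  12.3]
scene car 5 14 1047 [501.9 275.5 132.4  64.1 151.8] [509.4 273.1   7.7]
scene car 36 48 118 [501.6 275.7  40.2  17.7  59.4] [503.  275.3  40.4]
scene dock 5 90 4371 [554.5 -21.7 216.4 104.1  14.8] [578.8 -16.8  45.1]
scene dock 56 64 1042 [559.4 -21.6 203.9  92.7  15.7] [557.5 -20.9  59.4]
scene dock 66 82 1216 [559.4 -21.  200.8  93.4  15. ] [596.8 -10.9  72.8]
scene dock 70 76 588 [559.3 -20.9 200.9  93.1  14.9] [577.8 -15.4  72.6]
```

View pics/crop.png

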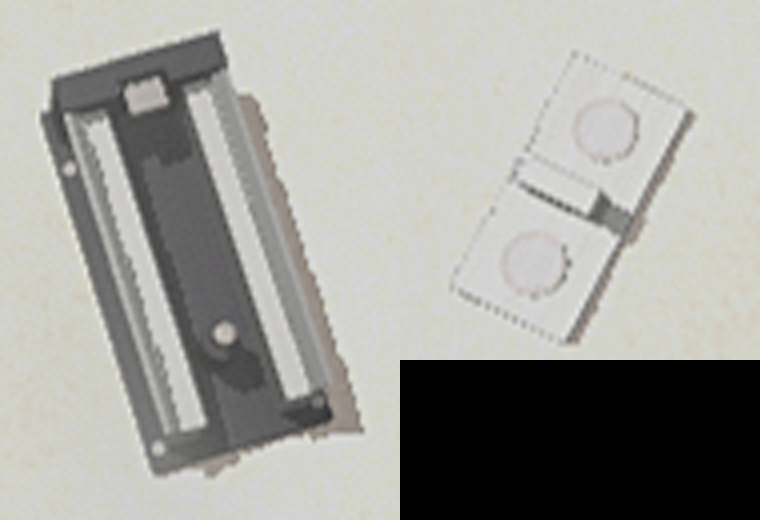

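The views agree: carrier centre at about (501.7, 275.5) with its long axis at -28.3°, dock origin at about (554.2, -22.2) with yaw 15°. Next I grasp the carrier.

```bash
cat >> h.py <<'E'
from scipy.spatial.transform import Rotation as Ro
def ori(deg):
    a=np.radians(deg);y=np.array([np.cos(a),np.sin(a),0]);z=np.array([0,0,-1.])
    return Ro.from_matrix(np.stack([np.cross(y,z),y,z],1)).as_rotvec()
CAR=(501.7,275.5);CA=-28.3;DO=np.array([554.2,-22.2]);DA=15.0
u=np.array([np.cos(np.radians(DA)),np.sin(np.radians(DA))]);w=np.array([-u[1],u[0]])
def dock(x,y,z): return [*(DO+x*u+y*w),z]
def st(s): print(s,"t",round(robot.read_time(),2),"p",np.round(robot.read_tcp_pos(),1),"F",np.round(robot.read_force(),1),"M",np.round(robot.read_moment(),2),"op",round(robot.read_opening(),1),"g",round(robot.read_grip_force(),1))
E
python3 - <<'E'
from h import *
for k in (0,180):
    print(k,*[None if q is None else np.round(q,2) for q in (robot.ik([*CAR,150],ori(CA+k)),robot.ik(dock(-5,0,200),ori(DA+k)))])
E
```

```text
0 [ 0.44  0.02  1.45 -0.    1.67  0.94] [-0.1  -0.05  1.43 -0.    1.76 -0.37]
180 [ 0.44  0.02  1.45 -0.    1.67 -2.2 ] None
```

Run:
```python
from h import *
robot.goto([*CAR,150],ori(CA)); robot.move_gripper(55); st("above")
robot.servo_line([*CAR,40],150); print(robot.servo_line([*CAR,13],50,f_stop=8)); st("down")
robot.move_gripper(0); st("grip")
robot.servo_line([*CAR,30],40); robot.servo_line([*CAR,170],150); st("up")
robot.goto(dock(-5,0,170),ori(DA)); st("over")
p,d=robot.read_camera("scene"); C=cloud("scene",d)
T=np.array(robot.read_tcp_pos()); Q=C[(d>0)&(abs(C[...,2]-162)<14)&(np.hypot(C[...,0]-T[0],C[...,1]-T[1])<85)]
print(len(Q),rect(Q),Q.mean(0))
a=cv2.resize(p[100:300,180:400],(770,700)[:2]); cv2.imwrite("pics/over.png",cv2.resize(p[120:320,180:400],(660,600)))
```

```text
above t 3.69 p [501.8 275.4 150. ] F [0.1 0.1 0.2] M [0.03 0.03 0.01] op 54.8 g 0.0
False
down t 5.27 p [501.7 275.5  12.9] F [0.4 0.3 0.4] M [ 0.   -0.05 -0.04] op 54.9 g 0.0
grip t 5.72 p [501.9 275.7  13.5] F [0.2 0.3 2.9] M [-0.02  0.11  0.  ] op 12.9 g 60.9
up t 7.38 p [501.2 275.3 168.4] F [-0.3 -0.3 -3.8] M [-0.04  0.08 -0.01] op 13.2 g 59.9
over t 8.56 p [549.2 -22.8 169.4] F [ 0.1 -1.1 -4. ] M [ 0.08 -0.05  0.04] op 12.9 g 59.9
1346 [549.8 -22.4 132.5  63.9  15.3] [569.37063585 -18.66988182 163.45909537]
```

View pics/over.png

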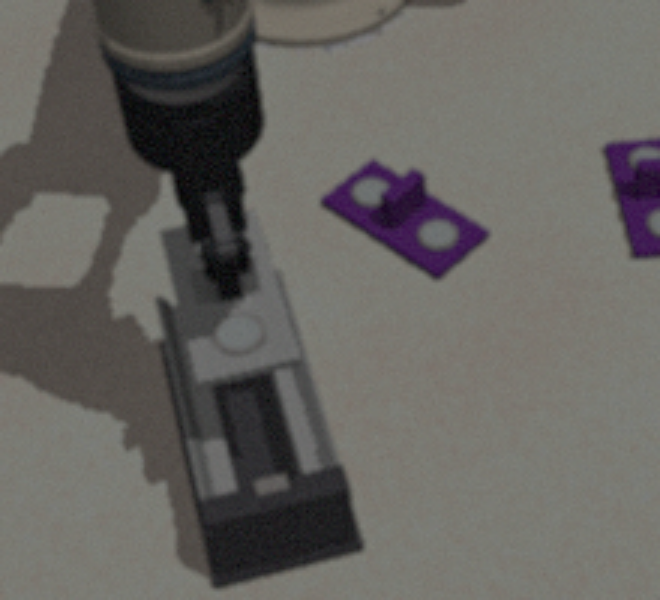

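The picture shows the carrier level in the grip, centred over the dock and pointing along it at 15.3°. Now I lower it onto the ledges.

Run:
```python
from h import *
robot.servo_line(dock(-5,0,92),100); st("hi")
print(robot.servo_line(dock(-5,0,76),8,f_stop=12)); st("near")
print(robot.servo_line(dock(-5,0,71),6,f_stop=8)); st("low")
robot.wait(.5); st("w")
p,d=robot.read_camera("scene"); C=cloud("scene",d)
T=np.array(robot.read_tcp_pos()); Q=C[(d>0)&(abs(C[...,2]-67.5)<3.5)&(np.hypot(C[...,0]-T[0],C[...,1]-T[1])<75)]
E=np.c_[(Q[:,:2]-DO)@np.c_[u,w],Q[:,2]]; E=E[abs(E[:,1])<30]
A=np.linalg.lstsq(np.c_[E[:,:2],np.ones(len(E))],E[:,2],rcond=None)[0]; print("plane",A,E.min(0),E.max(0))
```

```text
hi t 9.54 p [549.9 -23.5  92.9] F [-0.2  0.2 -4.2] M [-0.04 -0.    0.03] op 12.9 g 59.9
False
near t 11.69 p [549.4 -23.5  75.9] F [ 0.9  0.6 -2.8] M [-0.06 -0.01  0.06] op 13.1 g 60.1
True
low t 12.26 p [549.4 -23.5  73.5] F [ 0.7 -0.3  4.9] M [-0.    0.02 -0.07] op 12.9 g 61.1
w t 12.76 p [549.4 -23.5  73.5] F [ 0.7 -0.6  5.7] M [0.04 0.02 0.03] op 12.9 g 61.2
plane [1.80937042e-03 9.49868514e-04 6.73794486e+01] [-70.15585215 -29.99388315  64.02382448] [62.24401993 29.99362571 70.97565655]
```

Run:
```python
from h import *
print(robot.servo_line(dock(12,0,73.3),20,f_stop=25)); st("mid")
print(robot.servo_line(dock(26,0,73.3),10,f_stop=22)); st("stop")
print("dock xy",(np.array(robot.read_tcp_pos())[:2]-DO)@np.c_[u,w], "axial F",np.array(robot.read_force())[:2]@u)
robot.wait(4); st("held"); print("axial F",np.array(robot.read_force())[:2]@u)
for n in("scene","top"):
    p,d=robot.read_camera(n); C=cloud(n,d); X=(C[...,:2]-DO)@np.c_[u,w]
    m=(d>0)&(np.hypot(X[...,0]+53.5,X[...,1])<9)&(C[...,2]>40); print(n,m.sum(),np.sort(C[m][:,2])[-8:].round(1))
    q=(d>0)&(abs(C[...,2]-67.5)<3)&(abs(X[...,1])<26)&(X[...,0]<80)&(X[...,0]>-60)
    if q.any():print("plate x",np.percentile(X[q][:,0],[0,1,99,100]).round(1))
    cv2.imwrite(f"pics/held_{n}.png",cv2.resize(p[190:320,200:330] if n=="scene" else p[180:320,300:440],(560,560),interpolation=2))
```

```text
False
mid t 13.86 p [564.6 -19.5  73.6] F [-9.3 -1.5  8. ] M [-0.26  1.21  0.01] op 13.0 g 61.7
True
stop t 14.97 p [572.4 -17.5  74.1] F [-4.7 -1.6  5.4] M [-0.    0.22  0.02] op 13.0 g 61.3
dock xy [18.80507847 -0.13005457] axial F -5.0085059530435325
held t 18.98 p [572.4 -17.5  74.1] F [-4.5 -2.1  5. ] M [-0.05  0.24  0.09] op 12.9 g 61.3
axial F -4.899470913195223
scene 0 []
plate x [-47.5 -40.4  78.9  79.9]
top 58 [73.5 73.7 73.8 73.8 73.9 74.1 74.3 74.8]
plate x [-59.6 -52.6  46.1  51.9]
```

View pics/held_top.png

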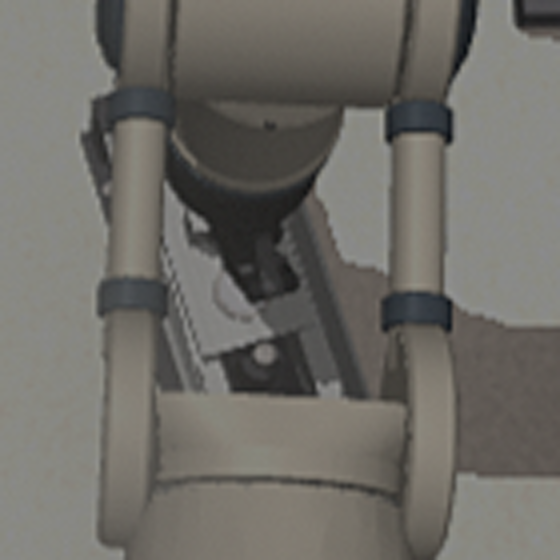

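View pics/held_scene.png

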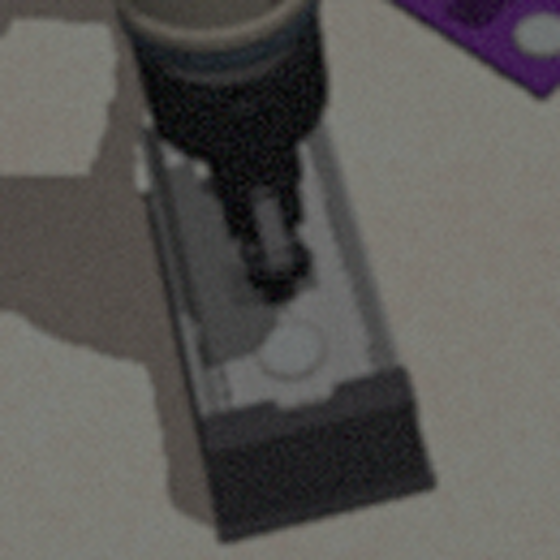

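The top view shows the pin up behind the plate's rear edge (crop 263,352), with its top at about 74 mm. The scene view shows the carrier's front edge at the stop. The axial force has eased to about 5 N, so I press home again and hold before letting go.

Run:
```python
from h import *
ax=lambda:((np.array(robot.read_tcp_pos())[:2]-DO)@u, np.array(robot.read_force())[:2]@u)
for x in np.arange(19.5,25,.5):
    s=robot.servo_line(dock(x,0,73.8),5,f_stop=25); robot.wait(.15); a=ax(); print(x,s,np.round(a,2))
    if a[1]<-15 or s: break
robot.wait(3); st("held"); print(ax())
p,d=robot.read_camera("top"); C=cloud("top",d); X=(C[...,:2]-DO)@np.c_[u,w]
m=(d>0)&(np.hypot(X[...,0]+53.5,X[...,1])<4); print(m.sum(),np.median(C[m][:,2]))
```

```text
19.5 False [18.84 -7.54]
20.0 False [ 18.87 -10.12]
20.5 False [ 19.01 -12.54]
21.0 False [ 19.3  -13.39]
21.5 False [ 19.35 -14.89]
22.0 False [ 19.4 -16.7]
held t 24.54 p [572.9 -17.3  74.4] F [-16.5  -2.   11.5] M [-0.43  2.09  0.  ] op 13.2 g 62.3
(np.float64(19.379951086000656), np.float64(-16.435038450752614))
11 71.68560552808493
```

Run:
```python
from h import *
robot.move_gripper(45); st("open")
p=robot.read_tcp_pos(); robot.servo_line([p[0],p[1],200],80); robot.goto([400,-250,230],ori(DA)); robot.wait(.5); st("away")
for n in("scene","top"):
    p,d=robot.read_camera(n); C=cloud(n,d); X=(C[...,:2]-DO)@np.c_[u,w]; ok=d>0
    m=ok&(np.hypot(X[...,0]+53.5,X[...,1])<4); print(n,"pin",m.sum(),np.median(C[m][:,2]))
    b=ok&(C[...,2]>97)&(C[...,2]<107)&(abs(X[...,1])<35)&(abs(X[...,0]-18)<40); print("bar",rect(X[b]),np.median(C[b][:,2]))
    q=ok&(abs(C[...,2]-67.5)<3)&(abs(X[...,1])<26)&(X[...,0]<82)&(X[...,0]>-49)&(abs(X[...,0]-18)>15)
    E=X[q]; print("plane",np.linalg.lstsq(np.c_[E,np.ones(len(E))],C[q][:,2],rcond=None)[0].round(4),"x",E[:,0].min(),E[:,0].max())
p,d=robot.read_camera("top"); cv2.imwrite("pics/end.png",cv2.resize(p[180:320,300:440],(560,560),interpolation=2))
```

```text
open t 25.0 p [575.7 -16.3  73.5] F [-0.3  0.   0.3] M [ 0.01  0.01 -0.03] op 45.4 g 0.0
away t 28.36 p [ 400.2 -249.8  229.9] F [ 0.2  0.4 -0.3] M [ 0.   -0.03 -0.  ] op 45.2 g 0.0
scene pin 9 70.59597165079
bar [17.4 -0.  39.5 16.3 88.7] 100.78294806455051
plane [-2.00000e-04  2.60000e-03  6.76959e+01] x -48.83382891087333 81.23749079185905
top pin 12 71.37958901181656
bar [16.3 -0.3 39.6 14.6 90.4] 101.58915324409037
plane [ 3.00000e-04 -2.30000e-03  6.77969e+01] x -48.53512935685001 81.99920484693473
```

View pics/end.png

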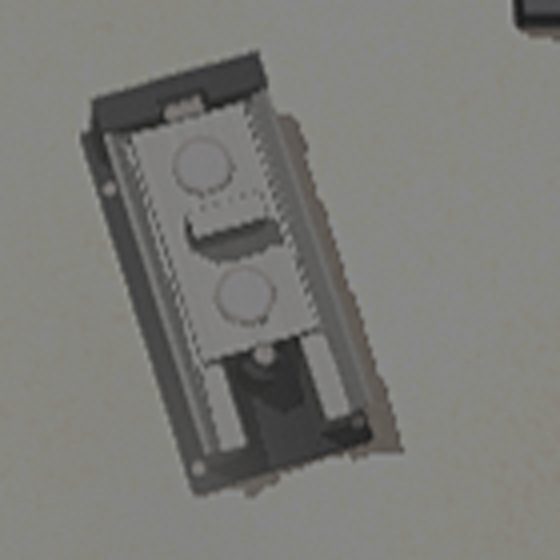

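The carrier lies flat and lengthwise on the ledges, with the pin standing behind its rear edge (crop 263,352). The gripper is well clear, so I hand the job in.

```bash
python3 -c "
from plant import robot
print(robot.sign_off())"
```

```text
the job is handed in; nothing more can be done
None
```

The job is handed in (result not reported): in the last pictures the carrier lay flat on the ledges, about 3 mm short of the stop, with the locking pin up behind it and the gripper clear.

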